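# Unpin the instrument box and lay its lid upside down as a tray

### The job

Pull the retaining pin out of the instrument box's staple and lay it on the bench. Lift the lid straight off, stand it on its plain end (forked lip up) on the felt pad or the bench and let go of it; then take it again from the other side and lay it upside down, open side up, in the middle of the felt pad, to serve as a parts tray. Never let the lid drop or topple, and leave the bottle, tub and brush where they are.

Things in the scene. Friction and masses are not known exactly. Their poses are not given: they have to be found in the camera images.
- box: Small grey box fixed to the bench, 72 mm (x) by 51 mm (y), rim 45 mm high; a collar inside the rim rises 5 mm more, into the lid with 2 mm play. Origin: centre of its underside, z up. At its -x end (roughly to the robot's left) a steel staple, a 5 mm thick plate eye in its x-z plane, stands up through the slot of the lid's lip, 35 to 53 mm out from the box's middle, top 62 mm above the bench.
- staple (a point): Middle of the staple's eye (8 to 9 mm wide), at x = -45 mm, y = 0, z = 53 mm in the box's frame; the pin lies in it along the box's y.
- lid: Aluminium lift-off lid, a cap 72 (x) by 56 (y) by 40 mm deep (z), open below, walls 4 mm, top 5 mm, 0.13 to 0.23 kg. Origin: middle of that block; z out of its closed top, x towards its plain end, lip at the -x end. Starts on the box's rim (origin 65 mm up, axes along the box's). Origin 36 mm above its support standing on its plain end (x down), 20 mm when upside down (z down).
- pin: Retaining pin: black handle 12 (x) by 26 (y) by 16 mm (z), origin in the handle's middle; a 6 mm steel shank 73 mm long runs from it along -y through the staple, lying loosely on the lip. Starts at x = -45, y = 56, z = 53 mm in the box's frame, axes along the box's; pulls out along +y with hardly any force, clear of the staple after 35 mm and of the box after 65 mm.
- pad: Square grey felt pad fixed to the bench, 160 by 160 mm, 3 mm thick. Origin: centre of its underside, on the bench.
- bottle: Bystander: amber bottle, 52 mm across, 120 mm high; origin at the centre of its underside.
- tub: Bystander: open white plastic tub, 72 mm across, 60 mm high; origin at the centre of its underside.
- brush: Bystander: flat brush 160 mm long lying along its x; origin under its middle.
- lip (a point): Middle of the lid's forked lip (x = -45, y = 0, z = -17.5 mm in the lid's frame): flush with the open rim, 56 mm wide, 5 mm thick, sticking out 18 mm from the -x end, with a 10 mm slot in its middle for the staple. The pin over it holds the lid down; with the pin out the lid lifts straight up, clear of staple and collar after 20 mm.

How it is judged (in metres and radians):
On the way, in this order (a step that is already met when the one before it is completed fails the run):
1. the pin is out of the staple, lying on the bench and let go of (distance between pin and staple above 0.06 m and height (world z) of pin below 0.022 m and contact force between pin and the fingers below 0.1 N and linear speed of pin below 0.05 m/s), for 0.2 s.
2. the lid stands on its plain end, lip up, on the pad or the bench, let go of and still (angle between lid's own x axis and vertical above 3 rad and height (world z) of lid below 0.055 m and contact force between lid and the fingers below 0.1 N and linear speed of lid below 0.03 m/s), for 0.2 s.
At the end, for the whole second after the job is handed in: The lid lies upside down (within about 6 degrees), flat on the felt pad, its middle within 45 mm of the pad's middle, at rest and released; the pin lies at rest on the bench, out of the staple (its handle's middle more than 60 mm from the staple's eye and under 22 mm high) (angle between lid's own z axis and vertical above 3.04 rad and horizontal distance between lid and pad below 0.045 m and height (world z) of lid below 0.027 m and linear speed of lid below 0.02 m/s and angular speed of lid below 0.2 rad/s and distance between pin and staple above 0.06 m and height (world z) of pin below 0.022 m and linear speed of pin below 0.03 m/s); the robot touches nothing.
It fails at once if the lid is dropped (from more than about 18 mm) or topples while not held (contact force between lid and the fingers below 0.1 N and (linear speed of lid above 0.6 m/s or angular speed of lid above 7 rad/s)).
It fails at once if the bottle, tub or brush is moved by more than 30 mm (distance of any of bottle, tub, brush from where it was at the start of the episode above 0.03 m).
It also fails if it takes over 72 s, if anything falls off the work surface, if the arm or the gripper's body presses on something with over 40 N, if the wrist force passes 120 N, or if a joint passes its speed limit or range.

### The arm

A 6-joint arm with a two-finger parallel gripper is mounted at the origin on the work surface. World frame = base frame: x ahead of the robot, y to its left, z up, the work surface at z = 0. Lengths are in m, angles in degrees, forces in N, time in s.
With the tool pointing down it reaches from about 0.4 to 0.825 m from the base axis. Payload 7 kg.
Tool frame: the origin (TCP) lies between the finger pads; the fingertips stand 22 mm ahead of it and the grasp point (between the pads) lies 3 mm ahead of it; z points along the fingers, y is the direction in which the jaws open and shut (so a half turn about z gives the same grasp; the last joint's range is limited). The gripper opens to 88 mm and grips with 3 to 60 N. Pads are 19 mm wide; open, the fingers measure 130 mm over their backs; the gripper's body (78 mm by 193 mm) begins 47 mm behind the grasp point.
Start: joints at [88.413, 20.546, 0.682, 0, -70.136, -16.507], TCP at [0.21, 0.642, 0.249] pointing down, gripper open.
Joint ranges: [-176.03, 176.03], [-82.01, 121.73], [-58.28, 71.71], [-173.87, 95.51], [-174.79, -0.11], [-173.66, 173.66]. Speed limits (degrees/s): [136.94, 136.94, 172.46, 180, 180, 180].

### API

Orientations are given as [roll, pitch, yaw] about the fixed x, y, z axes, in that order (R = Rz(yaw) Ry(pitch) Rx(roll)).
In Python, from plant import telemetry, cams, r gives the robot as it stands.
- The arm moves only by the tool carry_out, never from a script. Its argument "commands" is one flat list of numbers, 5 for each row, row after row: the shift along the world's x, y, z as a fraction of full scale, then the turn about the world's z as a fraction of full scale, then the gripper's target within -1 to 1 (shut at 1, half-way at 0, fully open at -1). In form: [x, y, z, turn, claw, x, y, z, turn, claw, ...]. A call has 1 to 8 rows; each row shifts and turns the commanded pose from where the row before left it; what a row does not reach is not made up. Full scale, the value 1, is 0.04 m for a shift and 4 degrees for a turn. A row lasts 1/10 s, in which the tool goes at most 50 mm and 8.59 degrees, less where a joint would pass 70% of its speed; a pose out of reach is approached as far as the arm can. A call with a number of a shift or a turn outside -1 to 1 is refused whole. A call with a gripper value outside its range is refused whole. The fingers move at their own pace and stop on an object; "grip_force" is the grip in N (left out, the last holds). Time passes only in rows, so rows that do not move let the fingers close. It gives the time, the measured TCP pose, the force and the opening at its end, in the units of the state.
- telemetry.get_state(): the state, without advancing time (a new reading comes with each control period).
- cams.capture(name): name is "side" or "top" or "wrist"; returns a dict with "frame" (384x512x3 uint8, red, green, blue), "camera_matrix" (3x3 intrinsics, pixels), "k1" (the pictures are not rectified: a ray, as slopes to the right and down, at radius r is drawn at 1 + k1 r^2 times it, then the intrinsics apply), "camera_from_world" (4x4, takes a point from world to camera coordinates); the wrist camera has in their place "mount" (4x4, takes a point from camera to tool coordinates, whose origin is the TCP and whose axes are the flange's). Camera axes: x right, y down, z forward; pixel columns grow to the right and rows downward; lengths in m; the calibration is good to about 2 mm. A picture is of the moment at which its call begins: read the wrist's pose just before it. There is no depth.
- r.close_job(): hands the job in, once; it reports no verdict.
The state is a dict: "time_s": time; "joints": joint angles; "qd": joint speeds; "joint_torque": joint torques, N m; "tcp_pos": TCP position; "eef_rot": TCP orientation; "contact_force": force on the tool from outside, world axes, zero at the start; "moment": the same for the moment, N m; "gripper_width": finger opening in m.
Only numpy, scipy, OpenCV 4.12 (cv2) and the standard library are available. Lean on these libraries where they do the work, as an engineer would, in place of code of your own. Each camera call takes 0.05 s, during which the arm holds its last target. There are 200 camera calls.

## Working session

There is one attempt and no reset: what is moved stays moved. The work goes in short steps, Python scripts to look and compute and a tool call to move; the robot and the scene stay as the last step left them, time stands still between calls to the robot, and variables do not carry over. Pictures are saved under pics/ and viewed, about 8 in all and at most 12, crops included, and the job is handed in when it is done.

Besides the shell and the picture viewer there is one more tool, called after "Request:" as name(argument=value, ...) on one line, values as JSON. carry_out: Moves the arm, as the interface text tells. Shift numbers are shares of 0.04 m and turn numbers shares of 4 degrees, none past 1 either way. Its arguments: {"type":"object","properties":{"commands":{"type":"array"},"grip_force":{"type":"number"}},"required":["commands"]}

```bash
mkdir -p pics; cat > h.py <<'E'
import numpy as np, cv2
from plant import telemetry, cams, r
from scipy.spatial.transform import Rotation as R
def cap(n):
    s=telemetry.get_state(); c=cams.capture(n)
    if 'mount' in c:
        T=np.eye(4);T[:3,:3]=R.from_euler('xyz',s['eef_rot'],degrees=True).as_matrix();T[:3,3]=s['tcp_pos']
        c['camera_from_world']=np.linalg.inv(T@c['mount'])
    return c
def save(c,n,box=None,f=1):
    im=c['frame'][:,:,::-1]
    if box: im=im[box[1]:box[3],box[0]:box[2]]
    cv2.imwrite('pics/'+n,cv2.resize(im,None,fx=f,fy=f,interpolation=cv2.INTER_CUBIC))
def ray(c,u,v):
    K=c['camera_matrix']; d=np.array([(u-K[0,2])/K[0,0],(v-K[1,2])/K[1,1]]); s=d.copy()
    for _ in range(30): s=d/(1+c['k1']*(s@s))
    M=np.linalg.inv(c['camera_from_world']); return M[:3,3],M[:3,:3]@np.r_[s,1]
def atz(c,u,v,z):
    o,d=ray(c,u,v); return o+d*(z-o[2])/d[2]
def proj(c,p):
    q=c['camera_from_world']@np.r_[p,1]; s=q[:2]/q[2]; s=s*(1+c['k1']*(s@s)); K=c['camera_matrix']
    return np.array([K[0,0]*s[0]+K[0,2],K[1,1]*s[1]+K[1,2]])
def pk(c,n): 
    import pickle; pickle.dump(c,open(n,'wb'))
E
python3 - <<'E'
from h import *
print(telemetry.get_state())
a=cap('top');b=cap('side');pk(a,'a.pkl');pk(b,'b.pkl')
for c in(a,b):
    M=np.linalg.inv(c['camera_from_world']);print(M.round(3),c['k1'],c['camera_matrix'][0,0])
im=np.hstack([a['frame'],b['frame']])
cv2.imwrite('pics/ab.png',cv2.resize(im[:,:,::-1],(800,300)))
save(a,'top.png',None,1.5)
E
```

```text
{'time_s': 0.0, 'joints': array([ 8.84134140e+01,  2.05917331e+01,  6.32325248e-01, -1.95271466e-02,
       -7.01360690e+01, -1.65054420e+01]), 'qd': array([ 0.03580921,  0.06598213, -0.07447908, -0.09729153,  0.05143486,
       -0.08151678]), 'joint_torque': array([-3.40914403e-04, -5.82726824e+01,  2.93048269e+01,  6.99672773e+00,
        6.92003465e-03, -1.63108357e-04]), 'tcp_pos': array([0.20951864, 0.64116954, 0.24761016]), 'eef_rot': array([ 1.79903242e+02, -9.52796358e-03, -1.80986703e+01]), 'contact_force': array([ 0.71636089,  0.76415153, -0.50855766]), 'moment': array([0.00253753, 0.03176612, 0.05129001]), 'gripper_width': 0.08802518747229472}
[[-0.021 -0.994  0.106  0.546]
 [-1.     0.023  0.016  0.001]
 [-0.019 -0.105 -0.994  0.89 ]
 [ 0.     0.     0.     1.   ]] -0.08775118762390091 363.5849574325688
[[-0.727 -0.452  0.517  0.154]
 [-0.687  0.5   -0.528  0.498]
 [-0.02  -0.739 -0.674  0.678]
 [ 0.     0.     0.     1.   ]] 0.0199469069944911 499.5511180935979
```

View pics/top.png

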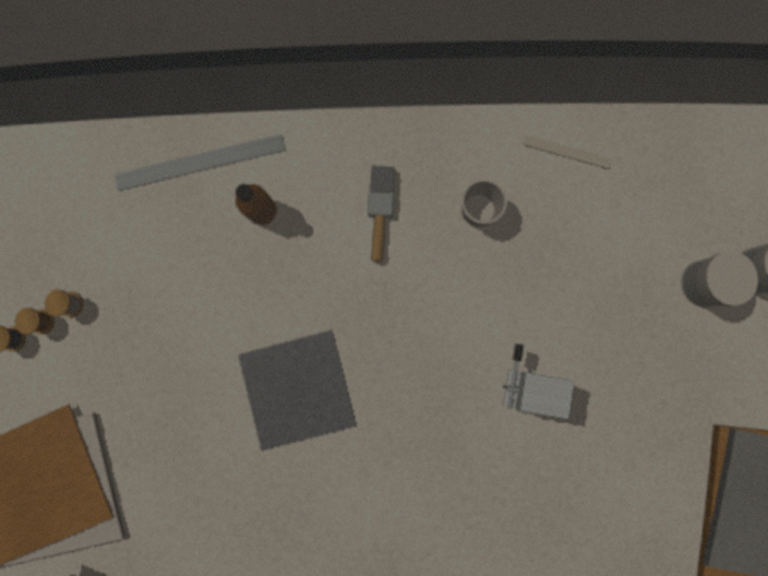

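View pics/ab.png

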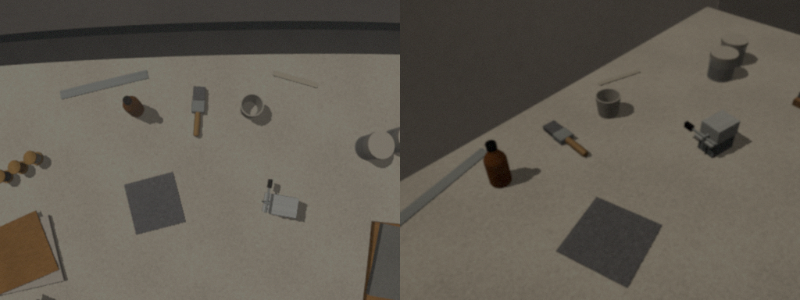

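```bash
python3 - <<'E'
from h import *
import pickle
a=pickle.load(open('a.pkl','rb'))
im=a['frame'][215:295,320:400,::-1]
im=cv2.convertScaleAbs(cv2.resize(im,None,fx=8,fy=7.5,interpolation=cv2.INTER_CUBIC),alpha=1.5)
cv2.imwrite('pics/c.png',cv2.resize(a['frame'][220:290,325:395,::-1],(560,560),interpolation=cv2.INTER_CUBIC))
P=[atz(a,u/1.5,v/1.5,.003) for u,v in[(239,354),(332,331),(356,426),(262,448)]]
print(np.round(P,4),np.mean(P,0))
for p,q in zip(P,P[1:]+P[:1]): print(np.linalg.norm(q-p),np.degrees(np.arctan2(*(q-p)[1::-1])))
E
```

```text
[[0.5325 0.253  0.003 ]
 [0.5671 0.0999 0.003 ]
 [0.4143 0.0635 0.003 ]
 [0.381  0.2159 0.003 ]] [0.47372993 0.15810406 0.003     ]
0.15699061449933344 -77.26811358039316
0.15716156355572794 -166.61112656607742
0.15598846938814806 102.3165926543265
0.15604587133677575 13.763076722570373
```

View pics/c.png

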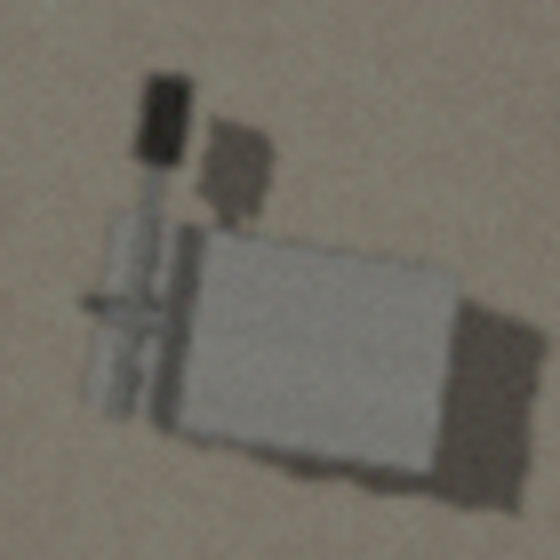

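```bash
python3 - <<'E'
from h import *
import pickle
a=pickle.load(open('a.pkl','rb'))
f=lambda u,v,z:atz(a,325+u/8-.5,220+v/8-.5,z)
P=[f(u,v,.085) for u,v in[(204,232),(460,272),(435,470),(180,430)]]
c=np.mean(P,0);print(np.round(P,4),c)
for p,q in zip(P,P[1:]+P[:1]): print(np.linalg.norm(q-p),np.degrees(np.arctan2(*(q-p)[1::-1])))
h=f(164,119,.061);print(h)
x=(P[1]+P[2]-P[0]-P[3]);yaw=np.arctan2(x[1],x[0]);Rz=np.array([[np.cos(yaw),-np.sin(yaw)],[np.sin(yaw),np.cos(yaw)]])
print(np.degrees(yaw),Rz.T@(h-c)[:2])
for p in [(-.045,.056),(-.027,0),(-.045,0)]: print(p,c[:2]+Rz@p)
E
```

```text
[[ 0.4977 -0.191   0.085 ]
 [ 0.4847 -0.2616  0.085 ]
 [ 0.4311 -0.2523  0.085 ]
 [ 0.4442 -0.1823  0.085 ]] [ 0.46441806 -0.22180542  0.085     ]
0.07181085133990965 -100.4278444328479
0.05442009871905018 170.1110964769477
0.07120902929349181 79.4333537716483
0.0542566199023382 -9.251451488256373
[ 0.52834342 -0.18665626  0.061     ]
-100.49695329420211 [-0.04620706  0.05645196]
(-0.045, 0.056) [ 0.52767912 -0.18776078]
(-0.027, 0) [ 0.46933701 -0.19525728]
(-0.045, 0) [ 0.4726163  -0.17755852]
```

Request:
carry_out(commands=[0.38,-1,0,0.5,-1,0.38,-1,0,0.5,-1,0.38,-1,0,0.5,-1,0.38,-1,0,0.45,-1,0.38,-1,0,0,-1,0.38,-1,0,0,-1,0.38,-1,0,0,-1,0.38,-1,0,0,-1])

```text
time_s: 0.9
tcp_pos: [0.3314, 0.3197, 0.2484]
eef_rot: [180.0, 0.0, -10.3]
contact_force: [0.5, 0.4, -0.2]
gripper_width: 0.0875
```

Request:
carry_out(commands=[0.38,-1,0,0,-1,0.38,-1,0,0,-1,0.38,-1,0,0,-1,0.38,-1,0,0,-1,0.38,-1,0,0,-1,0.38,-1,0,0,-1,0.38,-1,0,0,-1,0.38,-1,0,0,-1])

```text
time_s: 1.7
tcp_pos: [0.4529, -0.0002, 0.2486]
eef_rot: [-180.0, -0.0, -10.3]
contact_force: [1.1, 1.3, -0.5]
gripper_width: 0.0876
```

Request:
carry_out(commands=[0.38,-1,0,0,-0.4,0.38,-1,0,0,-0.4,0.38,-1,0,0,-0.4,0.38,-1,-0.5,0,-0.4,0.38,-0.7,-0.5,0,-0.4,0,0,-0.5,0,-0.4,0,0,-0.5,0,-0.4,0,0,0,0,-0.4])

```text
time_s: 2.5
tcp_pos: [0.5268, -0.1866, 0.1654]
eef_rot: [180.0, 0.3, -10.4]
contact_force: [-0.3, -0.3, -0.2]
gripper_width: 0.0612
```

```bash
python3 - <<'E'
from h import *
c=cap('wrist');pk(c,'w1.pkl')
im=c['frame'].copy()
yaw=np.radians(-100.2);Rz=np.array([[np.cos(yaw),-np.sin(yaw)],[np.sin(yaw),np.cos(yaw)]])
for q in [(-.051,.043,.061),(-.039,.043,.061),(-.051,.069,.061),(-.039,.069,.061),(-.036,.028,.085),(.036,.028,.085),(-.036,-.028,.085),(-.054,.028,.05)]:
    p=proj(c,np.r_[np.array([.4645,-.222])+Rz@q[:2],q[2]]);print(p.round())
    cv2.circle(im,tuple(int(round(v)) for v in p),2,(255,0,0),-1)
c['frame']=im;save(c,'w1.png',None,1.5)
E
```

```text
[249. 208.]
[262. 208.]
[249. 180.]
[262. 180.]
[267. 235.]
[354. 234.]
[266. 292.]
[246. 218.]
```

View pics/w1.png

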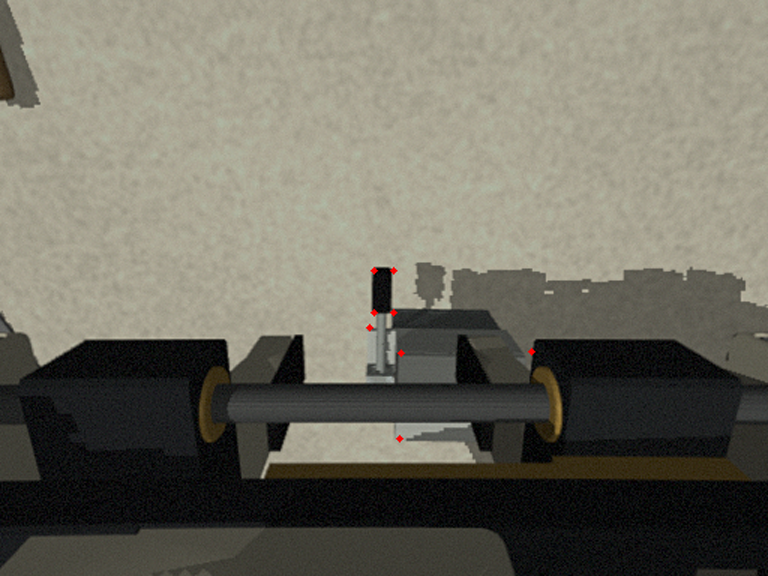

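Request:
carry_out(commands=[0,0,-0.7,0,-0.4,0,0,-0.7,0,-0.4,0,0,-0.6,0,-0.4,0,0,-0.5,0,-0.4,0,0,0,0,1,0,0,0,0,1,0,0,0,0,1,0,0,0,0,1], grip_force=12)

```text
time_s: 3.35
tcp_pos: [0.5298, -0.1864, 0.0701]
eef_rot: [-180.0, -0.1, -10.3]
contact_force: [-0.3, -0.2, 0.6]
gripper_width: 0.0347
```

Request:
carry_out(commands=[0,0,0,0,1,0,0,0,0,1,0,0,0,0,1])

```text
time_s: 3.65
tcp_pos: [0.5289, -0.1864, 0.0688]
eef_rot: [-180.0, -0.0, -10.3]
contact_force: [0.7, -0.5, 0.4]
gripper_width: 0.0118
```

Request:
carry_out(commands=[0.49,-0.09,0,0,1,0.49,-0.09,0,0,1,0.49,-0.09,0,0,1,0.49,-0.09,0,0,1,0.39,-0.07,0,0,1,0,0,0,0,1,0,0,-0.4,0,1,0,0,-0.4,0,1])

```text
time_s: 4.45
tcp_pos: [0.6225, -0.2035, 0.0364]
eef_rot: [-180.0, -0.0, -10.3]
contact_force: [-0.2, 0.8, -0.1]
gripper_width: 0.0119
```

Request:
carry_out(commands=[0,0,-0.2,0,1,0,0,-0.1,0,1,0,0,0,0,1,0,0,0,0,1])

```text
time_s: 4.85
tcp_pos: [0.6231, -0.2036, 0.0251]
eef_rot: [-180.0, -0.0, -10.3]
contact_force: [-0.2, 0.6, -0.9]
gripper_width: 0.0118
```

Request:
carry_out(commands=[0,0,0,0,0.2,0,0,0,0,-0.2,0,0,0,0,-0.2,0,0,0,0,-0.4,0,0,0.5,0,-0.6,0,0,0.7,0,-1,0,0,1,0,-1,0,0,1,0,-1])

```text
time_s: 5.65
tcp_pos: [0.6224, -0.2036, 0.1535]
eef_rot: [180.0, 0.1, -10.3]
contact_force: [0.8, 0.1, 0.1]
gripper_width: 0.0704
```

```bash
python3 - <<'E'
from h import *
print(telemetry.get_state()['joints'].round(1))
a=cap('top');b=cap('side')
A=cv2.resize(a['frame'][190:300,310:430],(400,367));B=cv2.resize(b['frame'][130:240,390:510],(400,367))
cv2.imwrite('pics/p1.png',np.hstack([A,B])[:,:,::-1])
E
```

```text
[ -1.1  22.7  -9.    0.  -58.3  80.8]
```

View pics/p1.png

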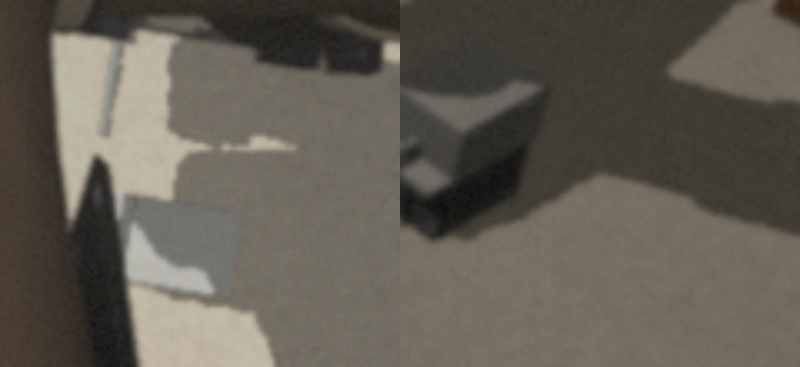

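Request:
carry_out(commands=[-0.173,0.0143,0,-1,-1,-0.173,0.0143,0,-1,-1,-0.173,0.0143,0,-1,-1,-0.173,0.0143,0,-1,-1,-0.173,0.0143,0,-1,-1,-0.173,0.0143,0,-1,-1,-0.173,0.0143,0,-1,-1,-0.173,0.0143,0,-1,-1])

```text
time_s: 6.55
tcp_pos: [0.5672, -0.199, 0.1525]
eef_rot: [-180.0, -0.0, -42.5]
contact_force: [-0.4, -0.2, 0.4]
gripper_width: 0.0876
```

Request:
carry_out(commands=[-0.173,0.0143,0,-1,-1,-0.173,0.0143,0,-1,-1,-0.173,0.0143,0,-1,-1,-0.173,0.0143,0,-1,-1,-0.173,0.0143,0,-1,-1,-0.173,0.0143,0,-1,-1,-0.173,0.0143,0,-1,-1,-0.173,0.0143,0,-1,-1])

```text
time_s: 7.35
tcp_pos: [0.5118, -0.1944, 0.1525]
eef_rot: [-180.0, -0.0, -74.5]
contact_force: [0.3, 0.4, 0.2]
gripper_width: 0.0874
```

Request:
carry_out(commands=[-0.173,0.0143,0,-1,-1,-0.173,0.0143,0,-1,-1,-0.173,0.0143,0,-1,-1,-0.173,0.0143,0,-1,-1,-0.173,0.0143,0,-1,-1,-0.173,0.0143,0,-1,-1,0,0,0,-0.5,-1,0,0,0,0,-1])

```text
time_s: 8.15
tcp_pos: [0.4705, -0.191, 0.1527]
eef_rot: [-180.0, 0.0, -100.3]
contact_force: [0.4, 0.5, 0.4]
gripper_width: 0.0874
```

```bash
python3 - <<'E'
from h import *
print(telemetry.get_state()['joints'].round(1))
c=cap('wrist')
im=c['frame'].copy()
yaw=np.radians(-100.2);Rz=np.array([[np.cos(yaw),-np.sin(yaw)],[np.sin(yaw),np.cos(yaw)]])
for q in [(-.036,.028,.085),(.036,.028,.085),(-.036,-.028,.085),(.036,-.028,.085),(-.054,.028,.05),(-.054,-.028,.05)]:
    p=proj(c,np.r_[np.array([.4645,-.222])+Rz@q[:2],q[2]])
    cv2.circle(im,tuple(int(round(v)) for v in p),2,(255,0,0),-1)
c['frame']=im;save(c,'w2.png',None,1.5)
E
```

```text
[  0.1   9.8 -27.8  -0.  -52.4 -10.4]
```

View pics/w2.png

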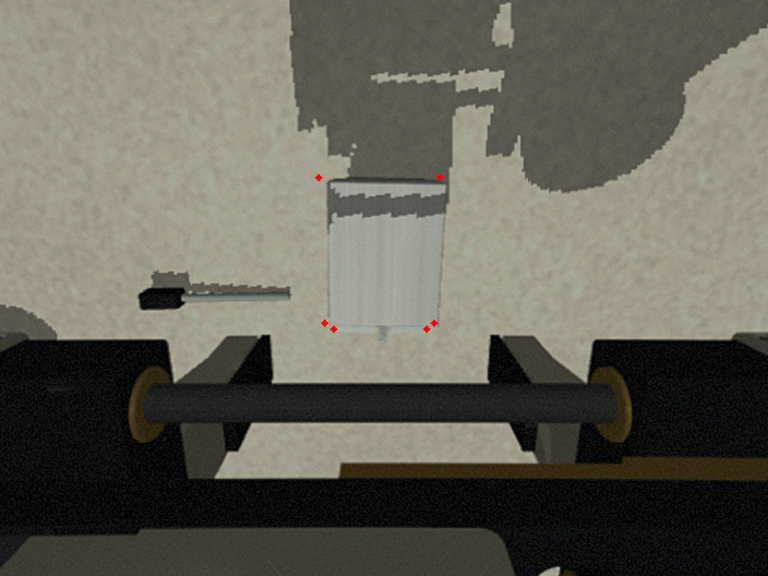

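Request:
carry_out(commands=[-0.04,0,-0.5,-0.3,-1,0,0,-0.6,0,-1,0,0,-0.5,0,-1,0,0,-0.12,0,-1,0,0,0,0,-0.6,0,0,0,0,1,0,0,0,0,1,0,0,0,0,1], grip_force=15)

```text
time_s: 9.0
tcp_pos: [0.4696, -0.191, 0.0846]
eef_rot: [-179.9, 0.0, -101.5]
contact_force: [-0.3, -0.5, 0.5]
gripper_width: 0.0615
```

Request:
carry_out(commands=[0,0,0,0,1,0,0,0,0,1])

```text
time_s: 9.2
tcp_pos: [0.4693, -0.191, 0.0844]
eef_rot: [-179.9, 0.0, -101.5]
contact_force: [-1.4, 1.1, 6.3]
gripper_width: 0.0559
```

Request:
carry_out(commands=[0,0,0,0,1,0,0,0.2,0,1,0,0,0.3,0,1,0,0,0.3,0,1,0,0,0.3,0,1,0,0,0.3,0,1,0,0,0.2,0,1,0,0,0,0,1])

```text
time_s: 10.0
tcp_pos: [0.4698, -0.1911, 0.1493]
eef_rot: [-179.8, 0.0, -101.5]
contact_force: [0.2, 0.0, -1.0]
gripper_width: 0.0561
```

```bash
python3 - <<'E'
from h import *
b=cap('side')
save(b,'s1.png',(330,90,512,220),3.5)
E
```

```text
(no output)
```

View pics/s1.png

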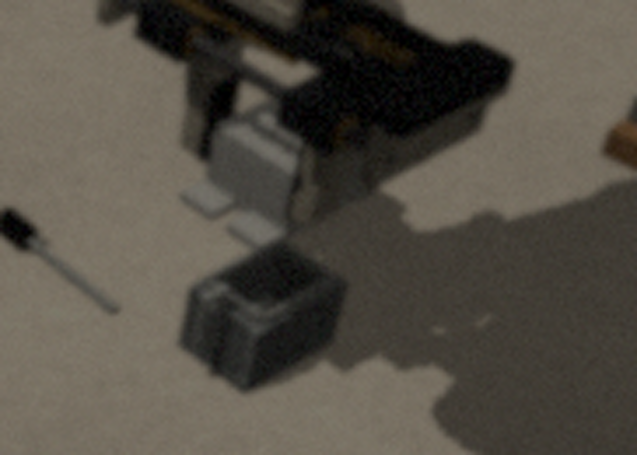

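Request:
carry_out(commands=[0,0.4,0,0,1,0,0.8,0,0,1,0,1,0,0,1,0,1,0,0,1,0,1,0,0,1,0,1,0,0,1,0,1,0,0,1,0,1,0,0,1])

```text
time_s: 10.85
tcp_pos: [0.4684, 0.0985, 0.1472]
eef_rot: [180.0, -0.0, -101.5]
contact_force: [0.8, 0.2, -1.6]
gripper_width: 0.056
```

Request:
carry_out(commands=[0,0.8,0,0,1,0,0.5,-0.3,0,1,0,0.2,-0.5,0,1,0,0,-0.4,0,1,0,0,-0.15,0,1,0,0,0,0,1,0,0,0,0,1])

```text
time_s: 11.55
tcp_pos: [0.4693, 0.1569, 0.0941]
eef_rot: [-180.0, -0.0, -101.5]
contact_force: [0.5, -0.1, -1.8]
gripper_width: 0.0559
```

Request:
carry_out(commands=[0,0,0,0,1,0,0,0,0,1,0,0,0,0,1,0,0,0,0,1], grip_force=3)

```text
time_s: 11.95
tcp_pos: [0.4692, 0.157, 0.0941]
eef_rot: [-180.0, 0.0, -101.5]
contact_force: [-0.4, -0.7, -1.5]
gripper_width: 0.0558
```

```bash
python3 - <<'E'
from h import *
s=telemetry.get_state();print(s['moment'],s['contact_force'])
b=cap('side');c=cap('wrist')
p=proj(b,np.array(s['tcp_pos']));print(p)
u,v=p.astype(int)
A=cv2.resize(b['frame'][max(v-50,0):v+60,max(u-60,0):u+60],(400,367))
cv2.imwrite('pics/s2.png',np.hstack([A,cv2.resize(c['frame'],(400,300))[0:300].repeat(1,0) if 0 else cv2.copyMakeBorder(cv2.resize(c['frame'],(400,300)),0,67,0,0,0)])[:,:,::-1])
E
```

```text
[ 0.12356286 -0.10536246  0.04486329] [-0.40312619 -0.67923592 -1.46503335]
[271.9435302  267.89696771]
```

View pics/s2.png

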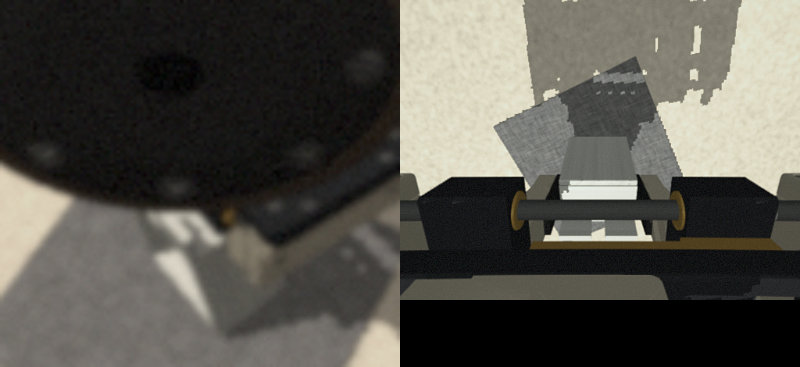

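```bash
cat >> h.py <<'E'
def lidpts(th,s,P,pw):
    # lid rotated th deg (plain end down) ; P=(x,z) lid point at world point pw; heading of lid x = yaw of tool
    d=np.radians(s['eef_rot'][2]); ex=np.array([np.cos(d),np.sin(d),0]); ey=np.array([-np.sin(d),np.cos(d),0]); ez=np.array([0,0,1.])
    t=np.radians(th); X=ex*np.cos(t)-ez*np.sin(t); Z=ex*np.sin(t)+ez*np.cos(t)
    f=lambda q: pw+X*(q[0]-P[0])+ey*q[1]+Z*(q[2]-P[1])
    return f
def wire(im,c,f,col):
    a,b,h=.036,.028,.02
    L=[[(-a,-b,h),(a,-b,h),(a,b,h),(-a,b,h),(-a,-b,h)],[(-a,-b,-h),(a,-b,-h),(a,b,-h),(-a,b,-h),(-a,-b,-h)],[(-a,-b,-h),(-.054,-b,-h),(-.054,-.005,-h),(-a,-.005,-h)],[(-a,b,-h),(-.054,b,-h),(-.054,.005,-h),(-a,.005,-h)]]
    for x in(-a,a):
        for y in(-b,b): L.append([(x,y,-h),(x,y,h)])
    for l in L:
        pts=np.array([proj(c,f(q)) for q in l]); cv2.polylines(im,[np.int32(np.round(pts*16))],False,col,1,cv2.LINE_AA,4)
E
python3 - <<'E'
from h import *
s=telemetry.get_state();c=cap('wrist');pk((s,c),'w3.pkl')
x0,y0,x1,y1=180,155,330,325
pan=[cv2.resize(c['frame'][y0:y1,x0:x1],None,fx=2.6,fy=1.75,interpolation=cv2.INTER_CUBIC)]
for th in(30,60,90):
    im=c['frame'].copy(); wire(im,c,lidpts(th,s,(-.031,.009),np.array(s['tcp_pos'])-[0,0,.0105]),(255,0,0))
    pan.append(cv2.resize(im[y0:y1,x0:x1],None,fx=2.6,fy=1.75,interpolation=cv2.INTER_CUBIC))
cv2.imwrite('pics/w3.png',np.vstack([np.hstack(pan[:2]),np.hstack(pan[2:])])[:,:,::-1])
E
```

```text
(no output)
```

View pics/w3.png

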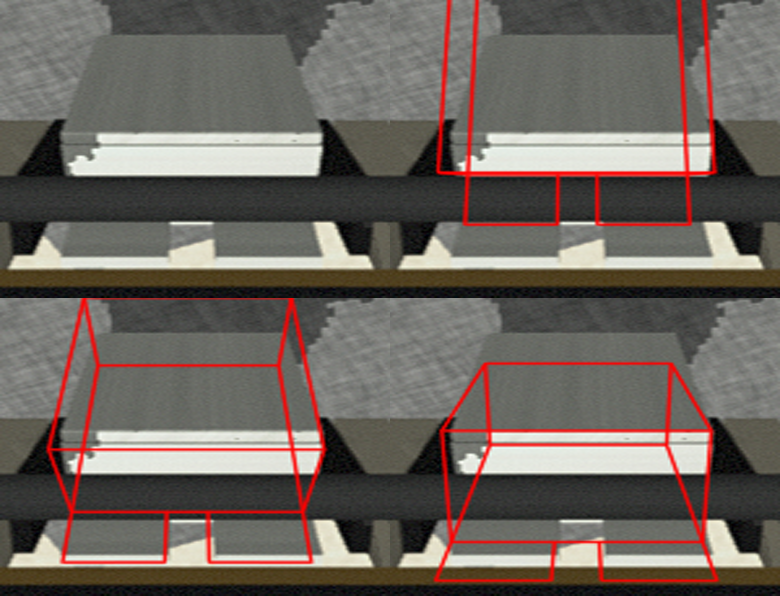

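Request:
carry_out(commands=[0,0,-0.1,0,1,0,0,-0.1,0,1,0,0,-0.06,0,1,0,0,0,0,1], grip_force=3)

```text
time_s: 12.5
tcp_pos: [0.4691, 0.157, 0.0831]
eef_rot: [-180.0, -0.0, -101.5]
contact_force: [0.5, -0.3, -0.1]
gripper_width: 0.0561
```

Request:
carry_out(commands=[0,0,-0.04,0,1,0,0,-0.04,0,1,0,0,0,0,1])

```text
time_s: 12.8
tcp_pos: [0.4691, 0.157, 0.0801]
eef_rot: [-180.0, 0.0, -101.5]
contact_force: [1.0, -1.0, 1.3]
gripper_width: 0.056
```

Request:
carry_out(commands=[0,0,-0.05,0,1,0,0,0,0,1,0,0,0,0,1])

```text
time_s: 13.1
tcp_pos: [0.4691, 0.157, 0.078]
eef_rot: [-180.0, 0.0, -101.5]
contact_force: [1.0, -0.7, 0.6]
gripper_width: 0.0558
```

```bash
cat >> h.py <<'E'
def prof(c,x0=232,x1=280,y0=150,y1=255):
    g=c['frame'][y0:y1,x0:x1].astype(float).mean((1,2)); d=np.diff(g); k=np.argsort(-abs(d))[:7]; return sorted((int(y0+i),round(d[i],1)) for i in k)
E
python3 - <<'E'
from h import *
import pickle
s,c=pickle.load(open('w3.pkl','rb'));print(prof(c))
s=telemetry.get_state();c=cap('wrist');pk((s,c),'w4.pkl');print(prof(c))
t=np.array(s['tcp_pos'])
for th in(75,80,85,90):
    # rest on lower plain corner(s) at z=.003, P horiz at tcp
    f=lidpts(th,s,(-.031,.009),np.array([t[0],t[1],0])); f0=min(f((.036,0,-.02))[2],f((.036,0,.02))[2])
    f=lidpts(th,s,(-.031,.009),np.array([t[0],t[1],.003-f0]))
    print(th,[proj(c,f(q))[1].round(1) for q in((.036,0,.02),(-.036,0,.02),(-.054,.02,-.02))],[ (proj(c,f((x,.028,.02)))-proj(c,f((x,-.028,.02))))[0].round(1) for x in(.036,-.036)],'P',.003-f0)
E
```

```text
[(174, np.float64(28.2)), (229, np.float64(27.4)), (230, np.float64(61.5)), (231, np.float64(37.3)), (236, np.float64(-58.3)), (237, np.float64(13.0)), (238, np.float64(57.2))]
[(229, np.float64(56.9)), (230, np.float64(23.1)), (232, np.float64(-35.8)), (236, np.float64(-24.9)), (244, np.float64(30.4)), (245, np.float64(42.7)), (246, np.float64(27.5))]
75 [np.float64(174.6), np.float64(241.9), np.float64(323.1)] [np.float64(-77.4), np.float64(-110.4)] P 0.07522278266934068
80 [np.float64(180.8), np.float64(239.0), np.float64(323.3)] [np.float64(-75.6), np.float64(-109.1)] P 0.07401791660415892
85 [np.float64(186.9), np.float64(235.7), np.float64(322.1)] [np.float64(-73.8), np.float64(-107.3)] P 0.07227256131182905
90 [np.float64(192.9), np.float64(232.3), np.float64(319.4)] [np.float64(-72.2), np.float64(-105.2)] P 0.07
```

```bash
python3 - <<'E'
from h import *
import pickle
for n in('w3.pkl','w4.pkl'):
    s,c=pickle.load(open(n,'rb'));g=c['frame'][160:256,235:278].astype(float).mean((1,2));print(g.round().astype(int).tolist())
    # left/right silhouette columns at several rows
    for r in(190,205,220,228): 
        h=c['frame'][r-2:r+3,195:320].astype(float).mean((0,2));print(r,h[::3].round().astype(int).tolist())
E
```

```text
[70, 70, 69, 70, 71, 71, 71, 72, 73, 73, 73, 73, 72, 71, 78, 106, 105, 104, 104, 104, 105, 104, 104, 104, 104, 104, 104, 104, 104, 104, 104, 104, 103, 104, 103, 103, 103, 104, 103, 104, 104, 104, 104, 103, 104, 103, 103, 104, 104, 104, 103, 104, 104, 104, 104, 103, 104, 104, 103, 104, 104, 104, 104, 103, 104, 104, 104, 104, 102, 104, 132, 193, 229, 228, 225, 223, 220, 162, 175, 232, 230, 229, 229, 228, 227, 225, 225, 227, 228, 226, 226, 226, 227, 227, 229, 134]
190 [123, 113, 120, 119, 122, 124, 110, 104, 103, 102, 104, 103, 104, 102, 102, 106, 105, 103, 100, 102, 105, 102, 105, 107, 105, 105, 104, 103, 99, 102, 105, 101, 104, 75, 127, 123, 128, 128, 126, 123, 126, 126]
205 [123, 130, 135, 125, 125, 104, 102, 99, 103, 101, 103, 104, 101, 102, 103, 104, 103, 101, 98, 101, 106, 104, 108, 104, 105, 103, 102, 102, 102, 100, 103, 104, 102, 100, 108, 129, 129, 128, 124, 126, 119, 123]
220 [118, 121, 117, 123, 103, 101, 102, 104, 103, 105, 102, 102, 100, 101, 105, 106, 103, 101, 100, 101, 104, 104, 107, 103, 107, 102, 104, 104, 103, 99, 98, 103, 103, 102, 101, 104, 127, 134, 124, 129, 122, 
[... 824 characters left out ...]
5, 106, 106, 106, 100, 74, 114, 131, 131, 125, 130, 133, 131]
205 [143, 128, 122, 139, 117, 106, 105, 104, 107, 109, 106, 106, 103, 104, 107, 108, 107, 105, 102, 104, 110, 107, 108, 107, 109, 105, 108, 106, 105, 101, 104, 104, 107, 105, 105, 125, 141, 141, 138, 135, 146, 137]
220 [129, 127, 135, 107, 105, 104, 105, 106, 109, 105, 108, 106, 102, 108, 108, 108, 107, 106, 104, 106, 107, 106, 107, 110, 108, 107, 107, 107, 106, 106, 103, 103, 107, 108, 105, 104, 106, 140, 145, 137, 134, 134]
228 [92, 51, 111, 114, 112, 111, 126, 123, 114, 123, 126, 120, 122, 127, 127, 120, 118, 122, 123, 124, 128, 126, 125, 129, 125, 127, 122, 126, 127, 122, 112, 119, 124, 124, 126, 123, 123, 111, 77, 94, 92, 94]
```

Request:
carry_out(commands=[0,0,-0.06,0,1,0,0,-0.06,0,1,0,0,0,0,1,0,0,0,0,1])

```text
time_s: 13.55
tcp_pos: [0.4689, 0.157, 0.0731]
eef_rot: [180.0, -0.0, -101.5]
contact_force: [0.9, 0.4, -0.2]
gripper_width: 0.0558
```

```bash
python3 - <<'E'
from h import *
s=telemetry.get_state();c=cap('wrist');pk((s,c),'w5.pkl')
g=c['frame'][160:256,235:278].astype(float).mean((1,2));print(g.round().astype(int).tolist());print(s['contact_force'],s['tcp_pos'])
E
```

```text
[76, 76, 74, 75, 75, 76, 76, 75, 76, 76, 76, 77, 78, 79, 79, 79, 79, 80, 96, 109, 108, 108, 107, 107, 107, 108, 107, 107, 107, 107, 106, 108, 107, 107, 107, 106, 108, 107, 106, 107, 107, 107, 107, 107, 107, 107, 107, 107, 107, 106, 107, 106, 107, 107, 107, 107, 107, 107, 107, 107, 107, 106, 107, 108, 107, 107, 105, 106, 137, 194, 235, 238, 237, 236, 236, 237, 184, 157, 227, 197, 159, 131, 130, 132, 130, 128, 128, 128, 131, 131, 129, 127, 131, 168, 200, 142]
[ 0.86612537  0.37555974 -0.17218273] [0.46887852 0.15699594 0.07305493]
```

```bash
python3 - <<'E'
from h import *
import pickle
s,c=pickle.load(open('w5.pkl','rb'));save(c,'w5.png',(180,160,330,270),5)
E
```

```text
(no output)
```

View pics/w5.png

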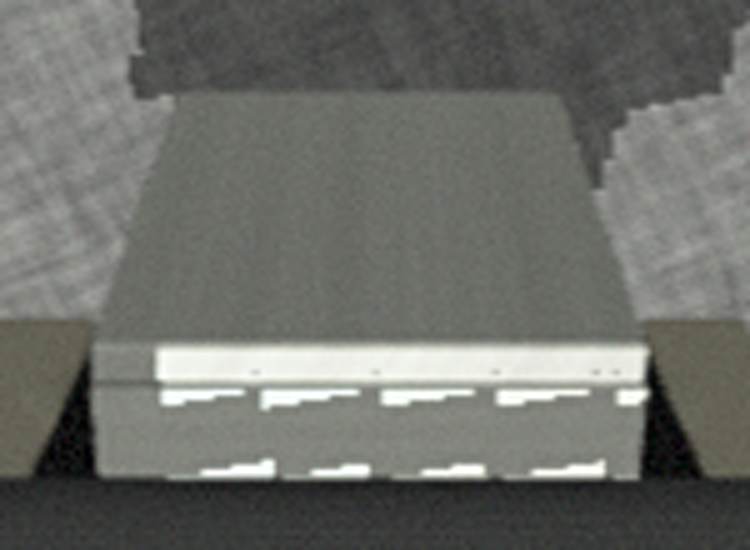

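```bash
cat >> h.py <<'E'
from scipy.optimize import least_squares
def fit(c,s,pts,x0=(80,0,0,0,0)):
    # pts: dict lid point->pixel ; params th, along d, lateral, height of lid origin, dyaw
    t=np.array(s['tcp_pos'])
    def F(p):
        s2=dict(s);s2['eef_rot']=np.array(s['eef_rot'])+[0,0,p[4]]
        d=np.radians(s['eef_rot'][2]);o=np.array([t[0]+p[1]/1e3*np.cos(d)-p[2]/1e3*np.sin(d),t[1]+p[1]/1e3*np.sin(d)+p[2]/1e3*np.cos(d),.04+p[3]/1e3])
        return lidpts(p[0],s2,(0,0),o)
    res=least_squares(lambda p:np.r_[np.concatenate([proj(c,F(p)(q))-u for q,u in pts]),.02*p[4]],x0)
    f=F(res.x); return res.x,abs(res.fun).max(),f
E
python3 - <<'E'
from h import *
import pickle
s,c=pickle.load(open('w5.pkl','rb'));k=lambda u,v:np.array([180+u/5-.4,160+v/5-.4])
x,e,f=fit(c,s,[((.036,.028,.02),k(178,92)),((.036,-.028,.02),k(560,92)),((-.036,.028,.02),k(93,342)),((-.036,-.028,.02),k(648,342)),((-.036,.028,.015),k(95,382)),((-.036,-.028,.015),k(648,382))])
print(x.round(2),e);print('origin',f((0,0,0)).round(4),'corners z',f((.036,0,.02))[2],f((.036,0,-.02))[2])
E
```

```text
[ 8.365e+01  9.500e-01 -1.340e+00 -7.500e-01  2.000e-02] 0.4171231790973593
origin [0.4674 0.1563 0.0393] corners z 0.0056861974484348505 0.001260712902157941
```

Request:
carry_out(commands=[0,0,-0.05,0,1,0,0,-0.05,0,1,0,0,0,0,1,0,0,0,0,1])

```text
time_s: 14.0
tcp_pos: [0.4688, 0.1569, 0.0691]
eef_rot: [180.0, -0.0, -101.5]
contact_force: [-0.7, -0.7, -1.4]
gripper_width: 0.0558
```

```bash
python3 - <<'E'
from h import *
s=telemetry.get_state();c=cap('wrist');pk((s,c),'w6.pkl')
im=c['frame'].astype(float).mean(2)
for r in (230,240): print(r,im[r-1:r+2,190:320].mean(0)[::2].astype(int).tolist())
for x in(212,215,250): print(x,im[165:250,x-2:x+3].mean(1).astype(int).tolist())
print(s['contact_force'],s['tcp_pos'])
E
```

```text
230 [95, 96, 96, 99, 130, 128, 130, 127, 130, 131, 129, 130, 184, 216, 193, 129, 127, 124, 127, 135, 137, 161, 179, 174, 197, 216, 215, 127, 127, 126, 125, 139, 136, 158, 175, 178, 198, 213, 214, 132, 128, 128, 133, 137, 135, 154, 172, 171, 183, 205, 209, 197, 123, 126, 134, 132, 130, 170, 171, 169, 150, 93, 94, 94, 93]
240 [92, 74, 17, 56, 135, 131, 130, 132, 135, 134, 132, 238, 243, 242, 242, 242, 243, 243, 242, 242, 241, 242, 243, 241, 242, 242, 242, 242, 241, 241, 241, 242, 241, 241, 241, 241, 240, 241, 241, 240, 241, 240, 240, 240, 239, 240, 241, 239, 239, 240, 238, 239, 240, 239, 238, 239, 237, 238, 237, 239, 189, 6, 75, 95, 95]
212 [79, 78, 74, 77, 79, 80, 78, 76, 79, 79, 78, 81, 78, 82, 80, 83, 80, 82, 93, 125, 121, 116, 118, 112, 113, 110, 110, 108, 107, 104, 105, 106, 103, 105, 102, 105, 104, 104, 104, 102, 105, 102, 103, 104, 105, 103, 103, 103, 104, 104, 104, 104, 107, 104, 106, 106, 106, 106, 105, 106, 105, 107, 133, 134, 132, 147, 144, 144, 141, 147, 160, 175, 220, 218, 216, 215, 195, 193, 193, 192, 193, 188, 132, 129, 132]
215 [75, 74, 76, 80, 78, 77, 75, 77, 79, 79, 7
[... 153 characters left out ...]
5, 106, 106, 106, 103, 104, 106, 104, 106, 106, 106, 106, 106, 107, 106, 106, 105, 106, 106, 108, 132, 133, 146, 218, 215, 212, 212, 215, 185, 193, 246, 244, 243, 243, 243, 243, 243, 245, 248, 177, 128, 129, 132]
250 [72, 77, 76, 72, 71, 73, 73, 76, 79, 80, 81, 83, 83, 86, 95, 105, 105, 102, 105, 105, 102, 103, 105, 101, 102, 101, 101, 105, 103, 104, 105, 103, 101, 103, 103, 102, 103, 101, 102, 105, 101, 103, 103, 102, 104, 103, 103, 104, 103, 104, 103, 101, 104, 104, 103, 104, 103, 104, 105, 104, 103, 107, 130, 134, 130, 127, 133, 184, 247, 243, 185, 195, 245, 243, 241, 242, 241, 244, 244, 191, 143, 140, 133, 131, 131]
[-0.66906602 -0.74880621 -1.3924103 ] [0.46878583 0.15685272 0.06907633]
```

Request:
carry_out(commands=[0,0,-0.05,0,1,0,0,-0.05,0,1,0,0,0,0,1,0,0,0,0,1])

```text
time_s: 14.45
tcp_pos: [0.4688, 0.1569, 0.0651]
eef_rot: [180.0, -0.0, -101.5]
contact_force: [-0.0, -0.9, -0.2]
gripper_width: 0.056
```

```bash
cat >> h.py <<'E'
def face(c,s):
    im=c['frame'].astype(float).mean(2); g=im[150:260,244:256].mean(1)
    print('rows',[ (150+i,int(g[i]),int(g[i+1])) for i in range(109) if abs(g[i+1]-g[i])>7][:6], s['contact_force'].round(1),s['tcp_pos'].round(4))
E
python3 - <<'E'
from h import *
s=telemetry.get_state();c=cap('wrist');pk((s,c),'w7.pkl');face(c,s)
for i in range(4):
    s=telemetry.get_state();cap('wrist');print(s['contact_force'].round(1))
E
```

```text
rows [(179, 85, 96), (180, 96, 105), (224, 105, 120), (225, 120, 139), (233, 124, 103), (234, 103, 125)] [-0.  -0.9 -0.2] [0.4688 0.1569 0.0651]
[-0.9  0.6 -1.2]
[-0.4  0.1 -2. ]
[-0.7 -0.3 -2.5]
[ 1.  -0.5 -2. ]
```

```bash
python3 - <<'E'
from h import *
import pickle
s,c=pickle.load(open('w7.pkl','rb'))
save(c,'w7.png',(180,160,330,270),5)
E
```

```text
(no output)
```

View pics/w7.png

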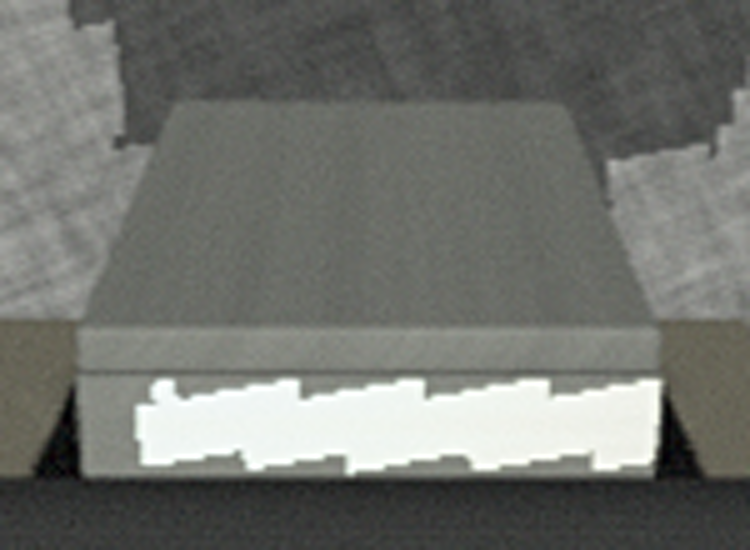

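```bash
python3 - <<'E'
from h import *
import pickle
s,c=pickle.load(open('w7.pkl','rb'));k=lambda u,v:np.array([180+u/5-.4,160+v/5-.4])
x,e,f=fit(c,s,[((.036,.028,.02),k(178,101)),((.036,-.028,.02),k(568,101)),((-.036,.028,.02),k(80,326)),((-.036,-.028,.02),k(660,326)),((-.036,.028,.015),k(79,372)),((-.036,-.028,.015),k(660,372))])
print(x.round(2),e);print('origin',f((0,0,0)).round(4),'corners z',f((.036,0,.02))[2],f((.036,0,-.02))[2])
E
```

```text
[ 8.688e+01  2.820e+00 -1.310e+00 -2.250e+00 -6.000e-02] 0.6736646222254308
origin [0.467  0.1544 0.0377] corners z 0.0028881550324256705 0.0007118006221718881
```

Request:
carry_out(commands=[0,0,0,0,-0.4,0,0,0,0,-0.5,0,0,0,0,-0.5,0,0,0,0,-0.5,0,0,0,0,-0.5,0,0,0,0,-0.5])

```text
time_s: 15.3
tcp_pos: [0.469, 0.157, 0.0654]
eef_rot: [-180.0, 0.0, -101.5]
contact_force: [-0.4, 0.3, -0.7]
gripper_width: 0.0657
```

```bash
python3 - <<'E'
from h import *
s=telemetry.get_state();c=cap('wrist');pk((s,c),'w8.pkl');face(c,s);print(s['gripper_width'])
im=c['frame'].astype(float).mean(2)
for r in (183,222,230): print(r,[(185+i) for i in np.where(abs(np.diff(im[r-1:r+2,185:325].mean(0)))>8)[0]])
f=lidpts(90,s,(0,0),np.array([.467,.1544,.039]))
for q in((.036,.028,.02),(.036,-.028,.02),(-.036,.028,.02),(-.036,-.028,.02)): print(proj(c,f(q)).round(1))
E
```

```text
rows [(178, 83, 92), (179, 92, 100), (214, 100, 116), (215, 116, 133), (223, 125, 100), (224, 100, 120)] [-0.4  0.3 -0.7] [0.469  0.157  0.0654]
0.06565757005545717
183 [np.int64(195), np.int64(196), np.int64(212), np.int64(294), np.int64(303), np.int64(304), np.int64(306), np.int64(307)]
222 [np.int64(191), np.int64(196), np.int64(310), np.int64(312), np.int64(313), np.int64(314)]
230 [np.int64(187), np.int64(188), np.int64(189), np.int64(194), np.int64(195), np.int64(196), np.int64(213), np.int64(214), np.int64(219), np.int64(220), np.int64(237), np.int64(238), np.int64(239), np.int64(240), np.int64(261), np.int64(262), np.int64(264), np.int64(265), np.int64(285), np.int64(286), np.int64(289), np.int64(290), np.int64(309), np.int64(311), np.int64(312), np.int64(316), np.int64(317), np.int64(318)]
[214.9 182.2]
[292.6 182.2]
[195.4 220.6]
[312.7 220.6]
```

Request:
carry_out(commands=[0.035,0.17,0,0,-0.5,0.035,0.17,-0.1,0,-0.5,0,0,-0.2,0,-0.5,0,0,0,0,-0.5,0,0,0,0,1,0,0,0,0,1,0,0,0,0,1,0,0,0,0,1], grip_force=5)

```text
time_s: 16.15
tcp_pos: [0.4717, 0.1705, 0.0534]
eef_rot: [180.0, 0.0, -101.5]
contact_force: [-0.0, -0.2, -1.8]
gripper_width: 0.0561
```

```bash
python3 - <<'E'
from h import *
s=telemetry.get_state();c=cap('wrist');pk((s,c),'w9.pkl');face(c,s);print(s['gripper_width'])
for th in (90,):
  f=lidpts(th,s,(0,0),np.array(s['tcp_pos'])*[1,1,0]+[-.199*.019,-.98*.019,.039])
  for q in((.036,.0,.02),(-.036,.0,.02),(-.036,0,.015),(-.036,0,-.02),(-.054,.02,-.02)): print(proj(c,f(q)).round(1))
E
```

```text
rows [(163, 92, 104), (194, 102, 113), (195, 113, 139), (204, 135, 112), (206, 106, 141), (254, 137, 88)] [-0.  -0.2 -1.8] [0.4717 0.1705 0.0534]
0.056134711101071134
[251.6 163.4]
[250.6 196.2]
[250.7 207.3]
[250.9 279. ]
[200.4 305.4]
```

Request:
carry_out(commands=[0,0,0.1,0,1,0,0,0.15,0,1,0,0,0.1,0,1,0,0,0,0,1,0,0,0,0,1], grip_force=5)

```text
time_s: 16.7
tcp_pos: [0.4719, 0.1707, 0.0676]
eef_rot: [-180.0, 0.0, -101.5]
contact_force: [-1.0, -0.7, -2.6]
gripper_width: 0.0559
```

```bash
python3 - <<'E'
from h import *
s=telemetry.get_state();c=cap('wrist');face(c,s);print(s['gripper_width'])
E
```

```text
rows [(162, 82, 90), (163, 90, 104), (194, 102, 113), (195, 113, 138), (204, 134, 112), (206, 107, 141)] [-1.  -0.7 -2.6] [0.4719 0.1707 0.0676]
0.05585097220423394
```

Request:
carry_out(commands=[0,0,0,0,1,0,0,0,0,1,0,0,0,0,1,0,0,0,0,1], grip_force=3)

```text
time_s: 17.15
tcp_pos: [0.4718, 0.1706, 0.0673]
eef_rot: [180.0, -0.0, -101.5]
contact_force: [0.5, -1.4, -1.1]
gripper_width: 0.0559
```

```bash
python3 - <<'E'
from h import *
s=telemetry.get_state();c=cap('wrist');pk((s,c),'w10.pkl');face(c,s);print(s['gripper_width'])
im=c['frame'].astype(float).mean(2);print(im[100:260,244:256].mean(1)[::2].astype(int).tolist())
E
```

```text
rows [(163, 86, 104), (194, 102, 113), (195, 113, 138), (204, 135, 112), (206, 106, 142), (254, 137, 88)] [ 0.5 -1.4 -1.1] [0.4718 0.1706 0.0673]
0.05589837017647065
[78, 78, 80, 80, 79, 78, 79, 81, 79, 79, 79, 79, 75, 75, 78, 78, 76, 79, 83, 84, 83, 78, 72, 73, 77, 74, 77, 81, 81, 85, 85, 82, 104, 103, 103, 102, 101, 102, 102, 101, 101, 102, 102, 101, 102, 103, 100, 102, 138, 140, 138, 137, 135, 106, 141, 142, 142, 141, 138, 137, 139, 141, 138, 139, 138, 136, 133, 135, 140, 143, 140, 139, 141, 139, 138, 135, 135, 137, 41, 44]
```

Request:
carry_out(commands=[0,0,0.5,0,1,0,0,-0.2,0,1,0,0,-0.3,0,1,0,0,0.5,0,1,0,0,-0.2,0,1,0,0,-0.3,0,1,0,0,0,0,1], grip_force=3)

```text
time_s: 17.9
tcp_pos: [0.4706, 0.1697, 0.0648]
eef_rot: [179.9, -0.2, -101.5]
contact_force: [0.5, -0.1, -2.0]
gripper_width: 0.0559
```

```bash
python3 - <<'E'
from h import *
s=telemetry.get_state();c=cap('wrist');pk((s,c),'w10.pkl');face(c,s);print(s['gripper_width'])
E
```

```text
rows [(176, 78, 107), (177, 107, 142), (178, 142, 153), (185, 148, 125), (187, 121, 161), (250, 158, 175)] [ 0.5 -0.1 -2. ] [0.4706 0.1697 0.0648]
0.05585203308218257
```

```bash
cat >> h.py <<'E'
def tab(c,s,P=(-.0115,-.015),dz=-.003,du=.004):
    d=np.radians(s['eef_rot'][2]);pw=np.array(s['tcp_pos'])+[du*np.cos(d),du*np.sin(d),dz]
    for th in(90,100,110,120,130,140,150,160,170,180):
        f=lidpts(th,s,P,pw);print(th,[proj(c,f(q))[1].round(1) for q in((-.036,0,.02),(-.036,0,.015),(-.036,0,-.015))],'Ez',f((.036,0,.02))[2].round(4))
E
python3 - <<'E'
from h import *
import pickle
s,c=pickle.load(open('w10.pkl','rb'));tab(c,s)
E
```

```text
90 [np.float64(195.9), np.float64(207.0), np.float64(269.1)] Ez 0.0143
100 [np.float64(183.4), np.float64(194.7), np.float64(260.3)] Ez 0.0089
110 [np.float64(174.2), np.float64(185.0), np.float64(251.0)] Ez 0.0052
120 [np.float64(168.2), np.float64(178.1), np.float64(241.4)] Ez 0.0031
130 [np.float64(165.2), np.float64(173.9), np.float64(232.0)] Ez 0.0029
140 [np.float64(164.9), np.float64(172.3), np.float64(223.4)] Ez 0.0044
150 [np.float64(166.9), np.float64(173.0), np.float64(215.7)] Ez 0.0077
160 [np.float64(171.0), np.float64(175.6), np.float64(209.4)] Ez 0.0126
170 [np.float64(176.6), np.float64(180.0), np.float64(204.5)] Ez 0.0191
180 [np.float64(183.6), np.float64(185.7), np.float64(201.1)] Ez 0.0268
```

Request:
carry_out(commands=[0,0,0.7,0,1,0,0,-0.2,0,1,0,0,-0.3,0,1,0,0,0.5,0,1,0,0,-0.2,0,1,0,0,-0.3,0,1,0,0,0,0,1])

```text
time_s: 18.65
tcp_pos: [0.4704, 0.1694, 0.0725]
eef_rot: [179.8, -0.2, -101.5]
contact_force: [-0.0, -0.2, -1.5]
gripper_width: 0.0559
```

```bash
python3 - <<'E'
from h import *
s=telemetry.get_state();c=cap('wrist');pk((s,c),'w11.pkl');face(c,s);tab(c,s)
E
```

```text
rows [(159, 80, 88), (160, 88, 125), (161, 125, 133), (227, 133, 101), (228, 101, 144), (229, 144, 211)] [-0.  -0.2 -1.5] [0.4704 0.1694 0.0725]
90 [np.float64(195.8), np.float64(207.0), np.float64(269.1)] Ez 0.022
100 [np.float64(183.4), np.float64(194.6), np.float64(260.3)] Ez 0.0167
110 [np.float64(174.2), np.float64(185.0), np.float64(250.9)] Ez 0.0129
120 [np.float64(168.2), np.float64(178.1), np.float64(241.3)] Ez 0.0109
130 [np.float64(165.2), np.float64(173.9), np.float64(232.0)] Ez 0.0106
140 [np.float64(164.9), np.float64(172.3), np.float64(223.4)] Ez 0.0122
150 [np.float64(166.9), np.float64(173.0), np.float64(215.7)] Ez 0.0155
160 [np.float64(171.0), np.float64(175.6), np.float64(209.4)] Ez 0.0204
170 [np.float64(176.6), np.float64(180.0), np.float64(204.5)] Ez 0.0268
180 [np.float64(183.6), np.float64(185.7), np.float64(201.1)] Ez 0.0345
```

Request:
carry_out(commands=[0.04,0.2,0,0,1,0.035,0.17,-0.1,0,1,0,0,-0.11,0,1,0,0,0,0,1,-0.055,-0.27,-0.09,0,1,-0.047,-0.233,-0.113,0,1,0,0,0,0,1])

```text
time_s: 19.4
tcp_pos: [0.4693, 0.1631, 0.0579]
eef_rot: [179.9, -0.1, -101.6]
contact_force: [-0.5, 0.3, -2.3]
gripper_width: 0.0561
```

```bash
python3 - <<'E'
from h import *
s=telemetry.get_state();c=cap('wrist');pk((s,c),'w12.pkl');face(c,s)
im=c['frame'].astype(float).mean(2);print(im[140:258,244:256].mean(1)[::2].astype(int).tolist());print(im[140:258,220:230].mean(1)[::2].astype(int).tolist())
E
```

```text
rows [(162, 80, 105), (163, 105, 118), (164, 118, 125), (193, 120, 132), (200, 135, 150), (216, 139, 146)] [-0.5  0.3 -2.3] [0.4693 0.1631 0.0579]
[78, 78, 76, 77, 83, 84, 86, 80, 76, 73, 78, 80, 118, 121, 120, 118, 118, 115, 121, 118, 116, 113, 117, 117, 122, 117, 116, 132, 132, 132, 135, 152, 140, 144, 144, 147, 140, 131, 139, 138, 137, 140, 136, 138, 145, 137, 133, 145, 143, 97, 71, 72, 74, 71, 70, 75, 82, 124, 40]
[83, 85, 84, 86, 84, 83, 82, 81, 96, 118, 122, 129, 129, 126, 126, 130, 133, 133, 132, 132, 131, 128, 127, 125, 129, 131, 128, 133, 132, 132, 133, 118, 107, 108, 111, 93, 101, 97, 111, 115, 108, 102, 103, 98, 100, 100, 87, 95, 97, 70, 78, 79, 72, 73, 72, 73, 78, 123, 40]
```

Request:
carry_out(commands=[-0.042,-0.208,-0.15,0,1,-0.025,-0.122,-0.125,0,1,-0.022,-0.11,-0.12,0,1,0,0,0,0,1,0,0,0,0,1])

```text
time_s: 19.95
tcp_pos: [0.4667, 0.1471, 0.0426]
eef_rot: [179.9, -0.1, -101.5]
contact_force: [0.2, -0.4, -1.4]
gripper_width: 0.0562
```

```bash
python3 - <<'E'
from h import *
s=telemetry.get_state();c=cap('wrist');pk((s,c),'w13.pkl');face(c,s)
save(c,'w13.png',(150,100,350,280),3.3)
tab(c,s)
E
```

```text
rows [(184, 85, 105), (185, 105, 119), (186, 119, 108), (204, 110, 143), (211, 144, 154), (215, 142, 131)] [ 0.2 -0.4 -1.4] [0.4667 0.1471 0.0426]
90 [np.float64(196.0), np.float64(207.1), np.float64(269.2)] Ez -0.0079
100 [np.float64(183.5), np.float64(194.8), np.float64(260.4)] Ez -0.0132
110 [np.float64(174.2), np.float64(185.0), np.float64(251.0)] Ez -0.017
120 [np.float64(168.2), np.float64(178.1), np.float64(241.5)] Ez -0.019
130 [np.float64(165.2), np.float64(173.9), np.float64(232.1)] Ez -0.0193
140 [np.float64(164.9), np.float64(172.3), np.float64(223.5)] Ez -0.0177
150 [np.float64(166.9), np.float64(173.0), np.float64(215.8)] Ez -0.0144
160 [np.float64(170.9), np.float64(175.6), np.float64(209.4)] Ez -0.0095
170 [np.float64(176.6), np.float64(179.9), np.float64(204.5)] Ez -0.0031
180 [np.float64(183.5), np.float64(185.6), np.float64(201.1)] Ez 0.0046
```

View pics/w13.png

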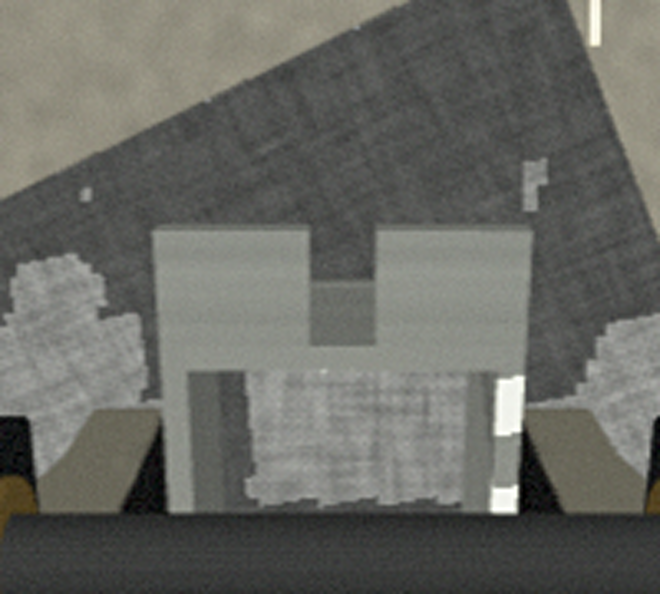

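```bash
python3 - <<'E'
from h import *
import pickle
s,c=pickle.load(open('w13.pkl','rb'));k=lambda u,v:np.array([150+u/3.3-.35,100+v/3.3-.35])
# camera left corresponds to +y side of lid before flip; y axis unchanged by rotation about y
x,e,f=fit(c,s,[((-.054,.028,-.02),k(153,230)),((-.054,-.028,-.02),k(531,230)),((-.036,.005,-.02),k(309,346)),((-.036,-.005,-.02),k(377,346)),((-.032,.024,-.02),k(188,371)),((-.032,-.024,-.02),k(497,371)),((-.036,0,.02),k(343,282))],(175,0,0,0,0))
print(x.round(2),e);print('origin',f((0,0,0)).round(4),'corners z',f((.036,0,.02))[2],f((-.036,0,.02))[2])
E
```

```text
[ 1.8112e+02 -8.7100e+00 -1.2200e+00 -1.6770e+01  3.0000e-02] 0.5466665092196195
origin [0.4672 0.1559 0.0232] corners z 0.003935797187875418 0.0025223384352191756
```

Request:
carry_out(commands=[0,0,0,0,-0.35,0,0,0,0,-0.5,0,0,0,0,-0.6,0,0,0,0,-0.6,0,0,0.3,0,-0.6,0,0,0.7,0,-0.6,0,0,1,0,-0.6,0,0,1,0,-0.6])

```text
time_s: 20.8
tcp_pos: [0.4668, 0.1474, 0.1642]
eef_rot: [180.0, -0.1, -101.5]
contact_force: [1.5, 0.8, -0.5]
gripper_width: 0.07
```

Request:
carry_out(commands=[0,0.6,0.5,0,-0.6,0,0.6,0,0,-0.6,0,0,0,0,-0.6])

```text
time_s: 21.1
tcp_pos: [0.4678, 0.198, 0.1842]
eef_rot: [-179.9, 0.1, -101.4]
contact_force: [-0.8, -0.8, -1.0]
gripper_width: 0.0701
```

```bash
python3 - <<'E'
from h import *
s=telemetry.get_state();c=cap('wrist');im=c['frame'].astype(float).mean(2)
# predicted corners vs local edges
for th in(180,):
    f=lidpts(th,dict(eef_rot=[0,0,-101.5]),(0,0),np.array([.4672,.1559,.023]))
    for q in((-.054,.028,-.02),(-.054,-.028,-.02),(.036,.028,-.02),(.036,-.028,-.02),(-.045,.015,-.02)): print(q,proj(c,f(q)).round(1))
u,v=proj(c,f((-.054,.015,-.02)));u=int(u);v=int(v)
print(v-15,im[v-15:v+15,u-5:u+5].mean(1).astype(int).tolist())
u,v=proj(c,f((-.045,.028,-.02)));u=int(u);v=int(v);print(u-15,im[v-4:v+4,u-15:u+15].mean(0).astype(int).tolist())
t=cap('top')
# dark handle of the pin on the bench: expect near (.623,-.204)
p=proj(t,np.array([.623,-.204,.008]));print('pin px',p)
g=t['frame'].astype(float).mean(2);u,v=p.astype(int);P=g[v-25:v+25,u-25:u+25];m=np.argwhere(P<P.min()+15);print(P.min(),len(m),atz(t,u-25+m[:,1].mean(),v-25+m[:,0].mean(),.012))
print(s['contact_force'],s['tcp_pos'])
E
```

```text
(-0.054, 0.028, -0.02) [213.2  82.9]
(-0.054, -0.028, -0.02) [274.6  83. ]
(0.036, 0.028, -0.02) [216.8 178.7]
(0.036, -0.028, -0.02) [272.5 178.8]
(-0.045, 0.015, -0.02) [227.7  93.4]
67 [77, 61, 62, 61, 62, 63, 62, 62, 63, 66, 65, 68, 68, 65, 63, 75, 96, 106, 105, 102, 102, 104, 107, 109, 112, 111, 109, 105, 104, 104]
198 [96, 92, 94, 98, 99, 98, 98, 97, 100, 98, 96, 94, 93, 92, 96, 126, 153, 161, 158, 160, 165, 171, 168, 153, 125, 105, 107, 106, 107, 105]
pin px [345.45065704 194.79006775]
41.333333333333336 33 [ 0.62041327 -0.20430821  0.012     ]
[-0.8276285  -0.79833037 -0.95158633] [0.46780182 0.19795143 0.18421477]
```

Seen from above after release, the lid's edges land within 1 px of the upside-down pose I predicted on the pad. The pin handle is on the bench at (0.620, -0.204), well clear of the staple. I'm handing the job in.

```bash
python3 -c "
from plant import r
print(r.close_job())"
```

```text
the job is handed in; nothing more can be done
None
```

I did all the steps and handed the job in at about 21 s on the robot's clock; no verdict is reported.

**What I did**
- **Pin:** I pulled it out along its axis and laid it on the bench.
- **Standing the lid:** I lifted it straight off and let it swing plain end down in a light 3 N grip at its lip end. Then I pressed it flat on the felt pad and let go; it stood there.
- **Turning the lid over:** I gripped it again near its open side, where it would not swing by gravity alone. Short upward jerks with the lid 15–40 mm above the pad started the turn. I finished by rolling it over its edge on the pad, then released it and moved clear.

**Last checks**
- **Lid:** The fit just before release gave about 181° (upside down, within about 1°). Its origin was 23 mm high, as it should be lying on the pad, and about 7 mm from the pad's middle. After release its edges were within 1 px of that pose.
- **Pin:** Its handle is at about (0.62, -0.20), roughly 0.15 m from the staple. I assumed its height rather than measuring it; it had been set down about 1 mm above the bench.
- **Standing step:** I checked this from the wrist picture only. The top face measured 36 px against 38 px expected for upright.
- **Bottle, tub and brush:** I did not measure them again. The arm only crossed that side of the bench at about 0.25 m height.

The force readings were too noisy (about ±1 N) to show when the lid touched the pad, so I used picture fits for that.

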